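# Fetch the pipe fitting from behind the containers

### The arm

A 7-joint arm with a two-finger parallel gripper is mounted at the origin on the work surface. World frame = base frame: x ahead of the robot, y to its left, z up, the work surface at z = 0. Lengths are in mm, angles in rad, forces in N, time in s.
With the tool pointing down it reaches from about 425 to 950 mm from the base axis. Payload 4.7 kg.
Tool frame: the origin (TCP) lies midway between the tips of the shut fingers; the grasp point (between the pads) lies 19 mm behind it; z points along the fingers, y is the line along which they close (so a half turn about z gives the same grasp; the last joint's range is limited). The gripper opens to 87 mm and grips with 3 to 60 N. Pads are 19 mm wide; open, the fingers measure 117 mm over their backs; the gripper's body (75 mm by 190 mm) begins 51 mm behind the grasp point.
Start: joints at [1.127, 0.469, -0.049, 1.532, 0.024, 1.141, -0.082], TCP at [272.077, -617.757, 222.573] pointing down, gripper open.
Joint ranges: [-2.59, 2.59], [-0.33, 1.99], [-1.39, 1.29], [0.1, 2.45], [-1.04, 4.18], [0.21, 1.99], [-2.66, 2.66]. Speed limits (rad/s): [2.57, 2.57, 3.14, 3.14, 3.14, 3.14, 3.14].

### API

Orientations are given as a unit quaternion [w, x, y, z].
In Python, from rig import arm gives the robot as it stands.
- The arm moves only by the tool move_arm, never from a script. Its argument "moves" is a list that holds one entry, the list of rows, each a list of 5 numbers: the shift along the tool's x, y, z in m, then the turn about the tool's z in degrees, then the opening, from 0 (shut) to 1 (fully open). A call has 1 to 12 rows; each row shifts and turns the commanded pose from where the row before left it, along the tool's axes as they then stand; what a row does not reach is not made up. A row lasts 1/8 s, in which the tool goes at most 62.5 mm and 10.7 degrees, less where a joint would pass 70% of its speed; a pose out of reach is approached as far as the arm can. A call with a gripper value outside its range is refused whole. The fingers move at their own pace and stop on an object; "newtons" is the grip in N (left out, the last holds). Time passes only in rows, so rows that do not move let the fingers close. It gives the time, the measured TCP pose, the force, the opening and the grip force at its end, in the units of the state.
- arm.get_state(): the state, without advancing time (a new reading comes with each control period).
- arm.camera(name): name is "scene" or "top" or "wrist"; returns the picture (480x640x3 uint8, blue, green, red); there is no depth.
- arm.camera_params(name): a dict with "K" (3x3 intrinsics, pixels), "xyz" and "orientation" of the camera in the world. Camera axes: x right, y up, looking along -z (the intrinsics and any distortion apply to the point x, -y, -z); pixel columns grow to the right and rows downward; lengths in mm; the calibration is good to about 2 mm. A picture is of the moment at which its call begins: read the wrist's pose just before it. camera_params takes no time and is no camera call; for the wrist camera it gives the pose at the moment of the call.
- arm.close_job(): hands the job in; it is judged then, once.
Trained networks look in the newest picture that a camera, given by its name, has taken for a name from the list of things; names that differ only in an ending like _2 or _b are one class to them, and where a whole thing is asked for, a point or a joint stands for the part that bears it (a point fixed in the world has none). Each returns a list of dicts, best first, with "confidence" (0 to 1); they miss things now and then, are a little off and sometimes report something else, mostly with a low value. They report only what shows in the picture. A call takes as long as a camera call. They do not tell look-alikes from the thing itself.
- arm.find_in(camera, target): "rect" ([centre column, centre row, width, height] as shares, 0 to 1, of the picture: columns of its width, rows of its height, round what is visible of it).
- arm.regions_of(camera, target): "mask" (480x640 bool, what is visible of it) and "rect" ([centre column, centre row, width, height] as shares, 0 to 1, of the picture: columns of its width, rows of its height, round what is visible of it).
The state is a dict: "time": time; "joint_pos": joint angles; "joint_vel": joint speeds; "tau": joint torques, N m; "tool_pos": TCP position; "orientation": TCP orientation; "contact_force": force on the tool from outside, world axes, zero at the start; "wrist_torque": the same for the moment, N m; "grip_width": opening from 0.0 (shut) to 1.0 (fully open); "gripper_force": force on a finger pad.
Only numpy, scipy, OpenCV 4.12 (cv2) and the standard library are available. Lean on these libraries where they do the work, as an engineer would, in place of code of your own. Each camera call takes 0.05 s, during which the arm holds its last target. There are 200 camera calls.

### The job

The pipe fitting on the supply board stands behind three tall containers. First set all three containers upright on the side tray; only when all three stand there, fetch the fitting and stand it upright, brass end up, in the round pocket of the steel jig. Then put each container back in the middle of the rubber pad it came from (round jar on the round pad, square tin on the square pad, oblong flask on the oblong pad), never tipping anything over and leaving the loose grey spare ring on the board where it lies.

Things in the scene. Friction and masses are not known exactly. Their poses are not given: they have to be found in the camera images.
- jar: Round jar, clear plastic with grey parts inside and a white lid: cylinder 56 mm diameter, 104 mm tall, straight-sided up to and including the lid, about 0.22 kg. Loose; stands upright on the round pad at the start. Origin: centre of its underside, z up.
- tin: Square aluminium tin, 50 x 50 mm and 112 mm tall with straight sides and a dark band round it, about 0.25 kg. Loose; stands upright on the square pad at the start. Origin: centre of its underside, z up, x and y square to its sides; its y at the start is roughly along the row of containers.
- flask: Oblong white plastic flask: straight-sided body 60 mm along its x, 36 mm along its y, 106 mm tall, with a black round cap 24 mm across and 10 mm high on top (116 mm in all), about 0.2 kg. Loose; stands upright on the oblong pad at the start, its y roughly along the row of containers. Origin: centre of its underside, z up.
- fitting: Pipe fitting standing on its grey plastic collar: collar 34 mm diameter, 34 mm high; above it a brass hexagon 26 mm across flats to 44 mm, then a brass nipple 16 mm diameter to 60 mm; 0.12 kg. Loose, on the white supply board (12 mm high) close behind the containers; 60 mm or more further back a clear rail, top 46 mm above the table. Grip the collar. Origin: centre of its underside, z up.
- spare: Plain grey plastic ring lying flat on the supply board, 34 mm outside and 18 mm inside diameter, 14 mm high, loose, some 80 mm or more to the +y side of the fitting along the board. Leave it alone. Origin: centre of its underside.
- pad_round: Round black rubber pad, 68 mm diameter, 3 mm thick, fixed on the supply board: the jar's place. The three pads form a row 100 mm apart, in an order that varies. Origin: centre of its underside, top 3 mm above it.
- pad_square: Square black rubber pad, 62 x 62 mm, 3 mm thick, fixed on the supply board: the tin's place. Origin: centre of its underside, top 3 mm above it.
- pad_oblong: Oblong black rubber pad, 72 mm along its x, 48 mm along its y, 3 mm thick, fixed on the supply board: the flask's place. Origin: centre of its underside, top 3 mm above it.
- side_tray: Empty white plastic tray fixed on the table to one side of the board (left or right): 280 mm along its x, 130 mm along its y (outside), walls 4 mm thick and 18 mm high, floor 4 mm thick. It has room for the three containers in a row along its x, 85 mm apart. Origin: centre of its underside.
- jig: Steel jig plate fixed on the table on the other side of the board: 110 x 110 mm, 20 mm high, with one round pocket in the middle, 55 mm diameter and 8 mm deep (pocket floor 12 mm above the table). Origin: centre of its underside, below the pocket's centre.
Not all that is in view belongs to the job. Leave any blue look-alike of the flask alone.

How it is judged (in metres and radians):
On the way, in this order (a step that is already met when the one before it is completed fails the run):
1. all three containers stand upright and released on the side tray, the fitting not yet moved (x of jar in the frame of side_tray between -0.125 and 0.125 m and y of jar in the frame of side_tray between -0.052 and 0.052 m and z of jar in the frame of side_tray between 0 and 0.01 m and linear speed of each of jar, tin, flask below 0.02 m/s and angle between each of jar, tin, flask's own z axis and vertical below 0.12 rad and contact force between the fingers and jar below 0.2 N and x of tin in the frame of side_tray between -0.125 and 0.125 m and y of tin in the frame of side_tray between -0.052 and 0.052 m and z of tin in the frame of side_tray between 0 and 0.01 m and contact force between the fingers and tin below 0.2 N and x of flask in the frame of side_tray between -0.125 and 0.125 m and y of flask in the frame of side_tray between -0.052 and 0.052 m and z of flask in the frame of side_tray between 0 and 0.01 m and contact force between the fingers and flask below 0.2 N and distance of fitting from where it was at the start of the episode below 0.03 m), for 0.2 s.
2. the fitting stands upright and released in the jig's pocket while the three containers are still on the side tray (horizontal distance between fitting and jig below 0.013 m and z of fitting in the frame of jig between 0.007 and 0.016 m and linear speed of each of fitting, jar, tin, flask below 0.02 m/s and angle between each of fitting, jar, tin, flask's own z axis and vertical below 0.12 rad and contact force between the fingers and fitting below 0.2 N and x of jar in the frame of side_tray between -0.125 and 0.125 m and y of jar in the frame of side_tray between -0.052 and 0.052 m and z of jar in the frame of side_tray between 0 and 0.01 m and contact force between the fingers and jar below 0.2 N and x of tin in the frame of side_tray between -0.125 and 0.125 m and y of tin in the frame of side_tray between -0.052 and 0.052 m and z of tin in the frame of side_tray between 0 and 0.01 m and contact force between the fingers and tin below 0.2 N and x of flask in the frame of side_tray between -0.125 and 0.125 m and y of flask in the frame of side_tray between -0.052 and 0.052 m and z of flask in the frame of side_tray between 0 and 0.01 m and contact force between the fingers and flask below 0.2 N), for 0.2 s.
At the end, for the whole second after the job is handed in: Jar, tin and flask each stand upright and at rest on their own pad, centre within 15 mm of the pad's centre (turned any way); the fitting stands upright at rest on the floor of the jig's pocket, within 13 mm of its centre; the spare ring is within 20 mm of where it lay (horizontal distance between jar and pad_round below 0.015 m and z of jar in the frame of pad_round between -0.001 and 0.007 m and linear speed of each of jar, tin, flask, fitting below 0.02 m/s and angle between each of jar, tin, flask, fitting's own z axis and vertical below 0.12 rad and horizontal distance between tin and pad_square below 0.015 m and z of tin in the frame of pad_square between -0.001 and 0.007 m and horizontal distance between flask and pad_oblong below 0.015 m and z of flask in the frame of pad_oblong between -0.001 and 0.007 m and horizontal distance between fitting and jig below 0.013 m and z of fitting in the frame of jig between 0.007 and 0.016 m and distance of spare from where it was at the start of the episode below 0.02 m); the robot touches nothing.
It fails at once if a container or the fitting tipped over (more than 35 degrees) (angle between any of jar, tin, flask, fitting's own z axis and vertical above 0.61 rad).
It fails at once if the spare ring pushed away from its place (20 mm or more) (distance of spare from where it was at the start of the episode above 0.02 m).
It also fails if it takes over 147 s, if anything falls off the work surface, if the arm or the gripper's body presses on something with over 40 N, if the wrist force passes 120 N, or if a joint passes its speed limit or range.

## Working session

There is one attempt and no reset: what is moved stays moved. The work goes in short steps, Python scripts to look and compute and a tool call to move; the robot and the scene stay as the last step left them, time stands still between calls to the robot, and variables do not carry over. Pictures are saved under pics/ and viewed, at most 14 in all, crops included, and the job is handed in when it is done.

Besides the shell and the picture viewer there is one more tool, called after "Request:" as name([rows], argument=value, ...), one row to a line, values as JSON. move_arm: Moves the arm, as the interface text tells. Its arguments: {"type":"object","properties":{"moves":{"type":"array","items":{"type":"array","items":{"type":"array","items":{"type":"number"}}}},"newtons":{"type":"number"}},"required":["moves"]}

```bash
ls; mkdir -p pics
python3 - <<'E'
from rig import arm
import cv2
s=arm.get_state(); print(s['time'],s['tool_pos'],s['orientation'],s['grip_width'])
for c in ("scene","top"):
    cv2.imwrite(f"pics/{c}0.png",arm.camera(c)); print(c,arm.camera_params(c))
    for t in "jar tin flask fitting spare pad_round pad_square pad_oblong side_tray jig".split():
        print(t,[(round(d['confidence'],2),[round(v*k) for v,k in zip(d['rect'],(640,480,640,480))]) for d in arm.find_in(c,t)[:3]])
E
```

```text
pics
0.0 [ 271.78192162 -617.20868043  221.49664402] [-9.49034830e-04  9.78568195e-01  2.05920679e-01 -2.47522623e-04] 0.9986480329561798
scene {'K': array([[492.48678879,   0.        , 311.61669774],
       [  0.        , 492.48678879, 239.10839971],
       [  0.        ,   0.        ,   1.        ]]), 'xyz': array([921.25217562,  91.54262149, 726.19939575]), 'orientation': array([0.58886391, 0.18495007, 0.22917504, 0.75266963])}
jar [(0.79, [371, 260, 43, 67])]
tin [(0.68, [315, 247, 38, 66])]
flask [(0.88, [210, 149, 28, 61]), (0.77, [462, 209, 40, 63]), (0.74, [252, 241, 32, 70])]
fitting []
spare [(0.58, [381, 335, 26, 28])]
pad_round [(0.77, [370, 283, 42, 29])]
pad_square [(0.77, [313, 272, 46, 34])]
pad_oblong [(0.85, [254, 262, 38, 35])]
side_tray [(0.69, [132, 254, 142, 155])]
jig [(0.72, [519, 321, 84, 71]), (0.66, [316, 272, 42, 31])]
top {'K': array([[622.4874101 ,   0.        , 317.85911593],
       [  0.        , 622.4874101 , 237.8696733 ],
       [  0.        ,   0.        ,   1.        ]]), 'xyz': array([ 268.00480755,   -2.10038135, 1229.51165543]), 'orientation': array([-0.70294915, -0.06394866,  0.0570718 ,  0.70605656])}
jar [(0.83, [275, 221, 34, 36])]
tin [(0.63, [325, 221, 28, 41])]
flask [(0.95, [401, 293, 40, 30]), (0.92, [378, 215, 20, 40]), (0.59, [457, 316, 38, 40])]
fitting [(0.51, [330, 190, 20, 17])]
spare [(0.64, [260, 180, 16, 16])]
pad_round []
pad_square [(0.72, [322, 225, 30, 30])]
pad_oblong [(0.71, [377, 221, 27, 36])]
side_tray [(0.56, [478, 211, 72, 140])]
jig [(0.77, [158, 219, 65, 66]), (0.66, [277, 236, 33, 17])]
```

View pics/scene0.png

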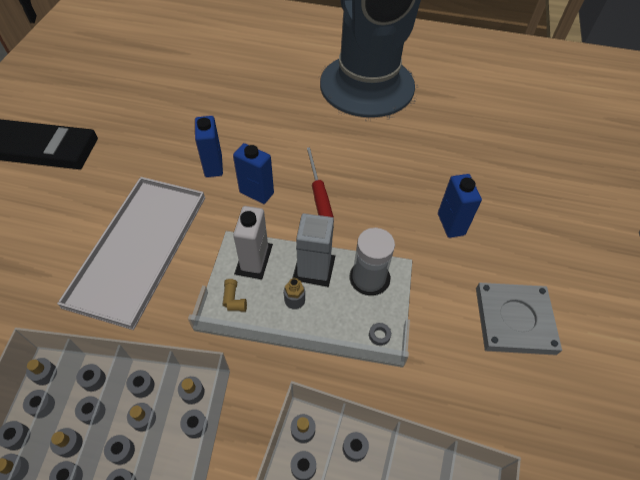

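View pics/top0.png

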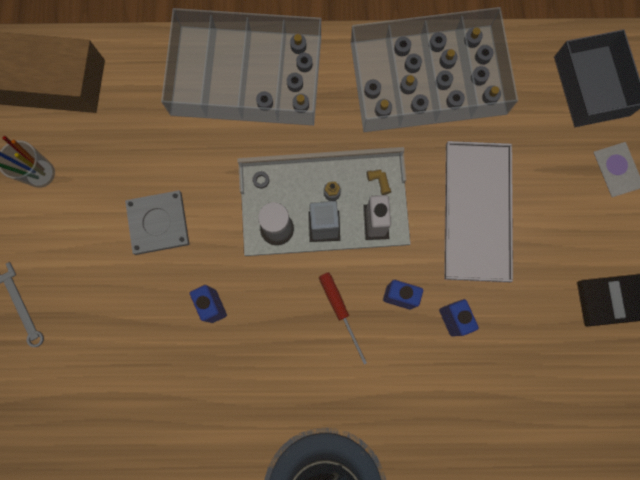

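Scene view: the white flask is at (252,241), the tin at (315,247), the jar at (371,260), the fitting at (294,293) and the spare ring at (381,335). The tray is on the left at (132,254) and the jig on the right at (519,320).

Things that could be mistaken for a target:
- **Flask:** three blue look-alikes at (209,147), (253,174) and (459,206).
- **Fitting:** the brass elbow at (232,295) and the fittings in the bins.
- **Spare ring:** the rings in the bins.

I choose the white flask at (252,241) and the fitting at (294,293).

```bash
cat > h.py <<'E'
import numpy as np, cv2
from scipy.optimize import minimize
from scipy.spatial.transform import Rotation as R
from rig import arm
def cam(p):
    q=p['orientation']; return np.array(p['K']),np.array(p['xyz']),R.from_quat([q[1],q[2],q[3],q[0]]).as_matrix()
def proj(P,c):
    K,t,M=c; v=(np.atleast_2d(P)-t)@M*[1,-1,-1]; u=v@K.T; return u[:,:2]/u[:,2:]
def ray(px,c,z):
    K,t,M=c; d=M@(np.linalg.inv(K)@[px[0],px[1],1]*[1,-1,-1]); return t+d*(z-t[2])/d[2]
def box(a,b,z0,z1): return np.array([[x,y,z] for x in(-a/2,a/2) for y in(-b/2,b/2) for z in(z0,z1)])
def cyl(d,z0,z1): 
    a=np.linspace(0,2*np.pi,40)
    return np.array([[d/2*np.cos(t),d/2*np.sin(t),z] for t in a for z in(z0,z1)])
M={'jar':[cyl(56,0,104)],'tin':[box(50,50,0,112)],'flask':[box(60,36,0,106),cyl(24,106,116)],
'fitting':[cyl(34,0,34),cyl(28.5,34,44),cyl(16,44,60)],'spare':[cyl(34,0,14)],
'side_tray':[box(280,130,0,18)],'jig':[box(110,110,0,20)],
'pad_round':[cyl(68,0,3)],'pad_square':[box(62,62,0,3)],'pad_oblong':[box(72,48,0,3)]}
S=4
def sil(n,p,c):
    im=np.zeros((480*S,640*S),np.uint8); x,y,z,w=p; r=np.array([[np.cos(w),-np.sin(w)],[np.sin(w),np.cos(w)]])
    for q in M[n]:
        P=q.copy(); P[:,:2]=P[:,:2]@r.T+[x,y]; P[:,2]+=z
        cv2.fillConvexPoly(im,cv2.convexHull(((proj(P,c)+.5)*S).astype(np.int32)),1)
    return cv2.resize(im*255,(640,480),interpolation=cv2.INTER_AREA)/255.
def fit(n,views,p0,free='xyzw'):
    p0=np.array(p0,float); idx=['xyzw'.index(k) for k in free]; sc=np.array([12,12,8,.12])[idx]
    def f(d):
        p=p0.copy(); p[idx]+=d*sc; e=0
        for m,c in views:
            s=sil(n,p,c); e+=np.abs(s-m).sum()/max(m.sum(),1)
        return e
    k=len(idx); r=minimize(f,np.zeros(k),method='Nelder-Mead',options=dict(initial_simplex=np.vstack([np.zeros(k),np.eye(k)])-.33,maxiter=150,xatol=.01,fatol=1e-4))
    p=p0.copy(); p[idx]+=r.x*sc; return p,r.fun/len(views)
E
python3 - <<'E'
from h import *
V={}
for c in ("top","scene"):
    arm.camera(c); C=cam(arm.camera_params(c))
    for n in ('jar','tin','flask','fitting','spare','side_tray','jig'):
        ds=arm.regions_of(c,n)
        if n=='flask': # white, brightest
            tgt=(378,215) if c=='top' else (252,241)
            ds=sorted(ds,key=lambda d:np.hypot(d['rect'][0]*640-tgt[0],d['rect'][1]*480-tgt[1]))
        print(c,n,[(round(d['confidence'],2),[round(v*k) for v,k in zip(d['rect'],(640,480,640,480))]) for d in ds[:4]])
        if n=='fitting':
            tgt=(332,190) if c=='top' else (294,293)
            ds=[d for d in ds if np.hypot(d['rect'][0]*640-tgt[0],d['rect'][1]*480-tgt[1])<15]
        if ds: V.setdefault(n,[]).append((ds[0]['mask'].astype(float),C,ds[0]['rect'],c))
import pickle
for n,vs in V.items():
    z={'jig':0,'side_tray':0,'spare':12,'fitting':12}.get(n,15); m,C,r,c=vs[0]
    p=ray([r[0]*640,r[1]*480],C,z+M[n][0][:,2].max()*.6)
    w0=np.pi/2*0
    best=fit(n,[v[:2] for v in vs],[p[0],p[1],z,.02],'xyzw' if n not in('jar','fitting','spare') else 'xyz')
    print(n,len(vs),np.round(best[0],2),round(best[1],3),[ (v[3],np.round(fit(n,[v[:2]],best[0],'xy')[0][:2],1)) for v in vs])
E
```

```text
top jar [(0.63, [276, 221, 39, 40])]
top tin [(0.89, [325, 222, 25, 39])]
top flask [(0.71, [400, 293, 42, 33]), (0.52, [480, 209, 68, 139]), (0.94, [457, 316, 36, 40]), (0.8, [208, 305, 35, 38])]
top fitting [(0.81, [332, 190, 19, 22])]
top spare [(0.57, [259, 180, 15, 16])]
top side_tray [(0.55, [480, 209, 71, 141])]
top jig [(0.85, [158, 222, 64, 66])]
scene jar [(0.95, [372, 260, 42, 67])]
scene tin []
scene flask [(0.86, [250, 239, 35, 69]), (0.64, [253, 173, 44, 62]), (0.82, [207, 147, 29, 59]), (0.68, [461, 206, 44, 65])]
scene fitting [(0.91, [294, 295, 20, 31])]
scene spare [(0.31, [314, 272, 44, 31])]
scene side_tray [(0.94, [131, 253, 148, 154])]
scene jig [(0.7, [520, 320, 87, 73])]
jar 2 [5.0108e+02 9.1750e+01 1.4210e+01 2.0000e-02] 0.048 [('top', array([501.1,  91. ])), ('scene', array([500.5,  92.3]))]
tin 1 [ 5.0126e+02 -1.7700e+00  1.7200e+01  9.0000e-02] 0.08 [('top', array([501.3,  -1.8]))]
flask 2 [ 377.21 -168.09 -183.95    1.25] 0.27 [('top', array([ 377.8, -171.7])), ('scene', array([ 389.7, -162.7]))]
fitting 2 [ 5.7052e+02 -1.7620e+01  9.8900e+00  2.0000e-02] 0.069 [('top', array([570.9, -18. ])), ('scene', array([570.6, -17.1]))]
spare 2 [5.9755e+02 1.2475e+02 1.0900e+01 2.0000e-02] 1.282 [('top', array([598.1, 125.1])), ('scene', array([-714.2,  307. ]))]
side_tray 2 [ 5.3383e+02 -3.1101e+02 -2.7500e+00 -5.0000e-02] 0.015 [('top', array([ 534.3, -311. ])), ('scene', array([ 533.1, -311.1]))]
jig 2 [5.1351e+02 3.3230e+02 2.0000e-01 1.7000e-01] 0.03 [('top', array([513.1, 331.6])), ('scene', array([513.6, 333.1]))]
```

Run:
```python
from h import *
from collections import defaultdict
V=defaultdict(list)
T={'tin':{'top':(325,222),'scene':(315,247)},'flask':{'top':(378,215),'scene':(252,241)},'spare':{'top':(260,180),'scene':(381,335)}}
for c in ("top","scene"):
    im=arm.camera(c); C=cam(arm.camera_params(c))
    for n in T:
        for k in range(3):
            ds=[d for d in arm.regions_of(c,n) if np.hypot(d['rect'][0]*640-T[n][c][0],d['rect'][1]*480-T[n][c][1])<15]
            if ds: V[n].append((ds[0]['mask'].astype(float),C,ds[0]['rect'],c)); break
            arm.camera(c)
    if c=='scene': cv2.imwrite('pics/crop1.png',cv2.resize(im[190:360,190:420],None,fx=3,fy=3,interpolation=cv2.INTER_CUBIC))
for n,vs in V.items():
    z=12 if n=='spare' else 15; m,C,r,c=vs[0]
    p=ray([r[0]*640,r[1]*480],C,z+M[n][0][:,2].max()*.6)
    b=fit(n,[v[:2] for v in vs],[p[0],p[1],z,.03],'xyz' if n=='spare' else 'xyzw')
    print(n,len(vs),np.round(b[0],2),round(b[1],3),[(v[3],np.round(fit(n,[v[:2]],b[0],'xy')[0][:2],1)) for v in vs])
```

```text
tin 2 [ 5.0161e+02 -1.4600e+00  1.1860e+01  8.0000e-02] 0.061 [('top', array([502.6,  -2.3])), ('scene', array([500.9,  -1.2]))]
flask 2 [ 5.0956e+02 -1.0457e+02  1.1630e+01  2.0000e-02] 0.096 [('top', array([ 512. , -104.5])), ('scene', array([ 507.8, -104.4]))]
spare 2 [5.9767e+02 1.2509e+02 1.0460e+01 3.0000e-02] 0.221 [('top', array([597.7, 124.9])), ('scene', array([597.5, 125.8]))]
```

View pics/crop1.png

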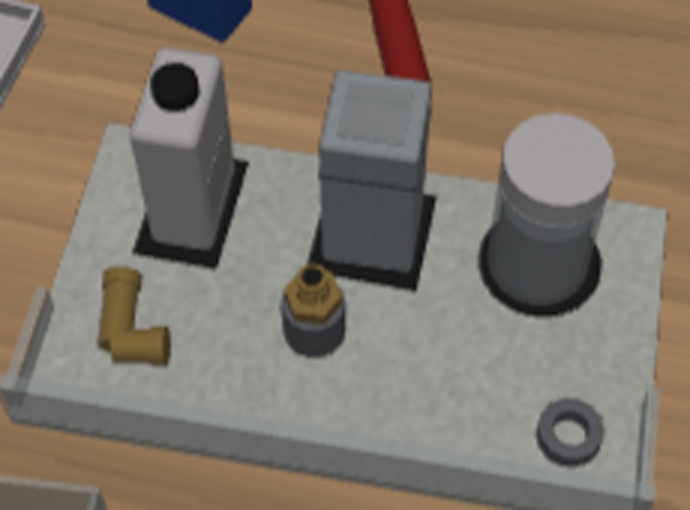

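Crop (3x, offset 190,190): the fitting stands upright on its collar, brass end up, behind the tin and slightly towards the flask. The elbow is at crop (135,320) and the ring at (570,430), and the white flask is on the oblong pad. Measured heights agree with the text, so I am moving, in the order flask, tin, jar.

Request:
move_arm([
  [[0,0,0,7.1,0.85],[0,0,0,7.1,0.85],[0,0,0,7.1,0.85],[0.026,-0.05,0,0,0.85],[0.026,-0.05,0,0,0.85],[0.026,-0.05,0,0,0.85],[0.026,-0.05,0,0,0.85],[0.026,-0.05,0,0,0.85],[0.026,-0.05,0,0,0.85],[0.026,-0.05,0,0,0.85],[0.026,-0.05,0,0,0.85],[0.026,-0.05,0,0,0.85]],
], newtons=20)

```text
time: 3.8
tool_pos: [487.2, -156.5, 223.0]
orientation: [0.0, 1.0, 0.021, 0.001]
contact_force: [0.3, 0.2, -0.6]
grip_width: 0.85
gripper_force: 0.0
```

```bash
cat >> h.py <<'E'
def to(*pts):
    s=arm.get_state(); q=s['orientation']; m=R.from_quat([q[1],q[2],q[3],q[0]]).as_matrix()
    print('t',round(s['time'],2),'tcp',np.round(s['tool_pos'],1),'phi',round(np.degrees(np.arctan2(m[1,0],m[0,0])),2),'tilt',round(np.degrees(np.arccos(-m[2,2])),2),'w',round(s['grip_width'],3),'F',round(s['gripper_force'],1))
    a=s['tool_pos']
    for p in pts: p=np.array(p,float); print('->',p,'tool shift mm',np.round(m.T@(p-a),1)); a=p
E
python3 -c "
from h import *
to((509.5,-104.5,222),(509.5,-104.5,82))"
```

```text
t 3.8 tcp [ 487.2 -156.5  223. ] phi 2.45 tilt 0.07 w 0.85 F 0.0
-> [ 509.5 -104.5  222. ] tool shift mm [ 24.5 -51.    1. ]
-> [ 509.5 -104.5   82. ] tool shift mm [-1.0e-01 -1.0e-01  1.4e+02]
```

Request:
move_arm([
  [[0.0125,-0.0255,0,0,0.85],[0.012,-0.0255,0,0,0.85],[0,0,0.03,0,0.85],[0,0,0.04,0,0.85],[0,0,0.04,0,0.85],[0,0,0.02,0,0.85],[0,0,0.01,0,0.85],[0,0,0,0,0.6],[0,0,0,0,0.3],[0,0,0,0,0.3],[0,0,0,0,0.3],[0,0,0,0,0.3]],
], newtons=20)

```text
time: 5.3
tool_pos: [508.9, -106.0, 82.9]
orientation: [0.0, 1.0, 0.022, 0.0]
contact_force: [-0.2, 0.4, 2.9]
grip_width: 0.41
gripper_force: 19.9
```

```bash
python3 -c "
from h import *
to((509.5,-104.5,160),(619,-315.3,160),(619,-315,73))"
```

```text
t 5.3 tcp [ 508.9 -106.    82.9] phi 2.47 tilt 0.03 w 0.41 F 19.9
-> [ 509.5 -104.5  160. ] tool shift mm [  0.7  -1.5 -77.1]
-> [ 619.  -315.3  160. ] tool shift mm [1.003e+02 2.153e+02 1.000e-01]
-> [ 619. -315.   73.] tool shift mm [-0.  -0.3 87. ]
```

Request:
move_arm([
  [[0,0,-0.018,0,0.3],[0,0,-0.03,0,0.3],[0,0,-0.03,0,0.3],[0.009,0.02,0,0,0.3],[0.018,0.039,0,0,0.3],[0.018,0.039,0,0,0.3],[0.018,0.039,0,0,0.3],[0.018,0.039,0,0,0.3],[0.012,0.025,0,0,0.3],[0.007,0.016,0.02,0,0.3],[0,0,0.03,0,0.3],[0,0,0.025,0,0.3]],
])

```text
time: 6.8
tool_pos: [616.4, -320.1, 81.9]
orientation: [-0.0, 1.0, 0.021, -0.002]
contact_force: [0.4, 0.9, -1.0]
grip_width: 0.412
gripper_force: 19.9
```

```bash
python3 -c "
from h import *
to((619,-315.3,72.5))"
```

```text
t 6.8 tcp [ 616.4 -320.1   81.9] phi 2.38 tilt 0.22 w 0.412 F 19.9
-> [ 619.  -315.3   72.5] tool shift mm [ 2.9 -4.7  9.4]
```

Request:
move_arm([
  [[0.002,-0.004,0.004,0,0.3],[0,0,0.003,0,0.3],[0,0,0.0015,0,0.3],[0,0,0.001,0,0.3],[0,0,0,0,0.3]],
])

```text
time: 7.42
tool_pos: [620.1, -314.7, 76.7]
orientation: [0.0, 1.0, 0.021, 0.0]
contact_force: [-0.6, 0.3, -1.8]
grip_width: 0.414
gripper_force: 19.9
```

Request:
move_arm([
  [[0,0,0.002,0,0.3],[0,0,0.0015,0,0.3],[0,0,0.001,0,0.3],[0,0,0,0,0.3]],
])

```text
time: 7.92
tool_pos: [619.8, -314.5, 72.1]
orientation: [0.0, 1.0, 0.021, -0.0]
contact_force: [-1.1, 0.7, 2.8]
grip_width: 0.414
gripper_force: 19.9
```

Request:
move_arm([
  [[0,0,0,0,0.6],[0,0,0,0,0.85],[0,0,-0.02,0,0.85],[0,0,-0.04,0,0.85],[0,0,-0.04,0,0.85],[-0.015,-0.0453,0,0,0.85],[-0.015,-0.0453,0,0,0.85],[-0.015,-0.0453,0,0,0.85],[-0.015,-0.0453,0,0,0.85],[-0.015,-0.0453,0,0,0.85],[-0.015,-0.0453,0,0,0.85],[-0.015,-0.0453,0,0,0.85]],
])

```text
time: 9.43
tool_pos: [501.4, -0.7, 173.2]
orientation: [0.0, 1.0, 0.022, 0.002]
contact_force: [0.6, 0.5, 0.4]
grip_width: 0.85
gripper_force: 0.0
```

Run:
```python
from h import *
im=arm.camera('scene'); C=cam(arm.camera_params('scene')); cv2.imwrite('pics/scene1.png',im[120:400])
p=ray
d=[d for d in arm.regions_of('scene','flask') if d['rect'][0]*640<240]
print([(round(e['confidence'],2),[round(v*k) for v,k in zip(e['rect'],(640,480,640,480))]) for e in d])
to((501.5,-1.6,172),(501.5,-1.6,82))
```

```text
[(0.72, [101, 273, 55, 70]), (0.61, [210, 148, 27, 60])]
t 9.53 tcp [500.1   3.5 173.3] phi 2.99 tilt 0.14 w 0.85 F 0.0
-> [501.5  -1.6 172. ] tool shift mm [1.1 5.2 1.2]
-> [501.5  -1.6  82. ] tool shift mm [-0.2  0.2 90. ]
```

View pics/scene1.png

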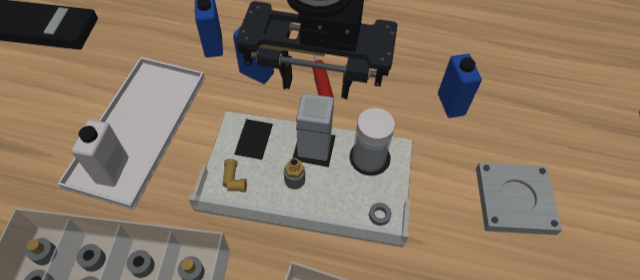

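The flask stands upright in the tray at (98,155) in the cropped picture, its pad is clear, and nothing else has moved. The gripper is over the tin.

Request:
move_arm([
  [[0,0,0.02,0,0.85],[0,0,0.04,0,0.85],[0,0,0.02,0,0.85],[0,0,0.01,0,0.85],[0,0,0,0,0.7],[0,0,0,0,0.5],[0,0,0,0,0.45],[0,0,0,0,0.45],[0,0,0,0,0.45]],
])

```text
time: 10.65
tool_pos: [502.1, -2.1, 82.4]
orientation: [0.0, 1.0, 0.022, 0.001]
contact_force: [-0.4, -0.1, 5.6]
grip_width: 0.577
gripper_force: 19.7
```

```bash
python3 -c "
from h import *
to((533.8,-311,82))"
```

```text
t 10.65 tcp [502.1  -2.1  82.4] phi 2.47 tilt 0.1 w 0.577 F 19.7
-> [ 533.8 -311.    82. ] tool shift mm [ 18.4 310.    0.4]
```

Request:
move_arm([
  [[0,0,-0.02,0,0.45],[0,0,-0.03,0,0.45],[0,0,-0.02,0,0.45],[0.001,0.02,0,0,0.45],[0.0035,0.054,0,0,0.45],[0.0035,0.054,0,0,0.45],[0.0035,0.054,0,0,0.45],[0.0035,0.054,0,0,0.45],[0.0025,0.05,0,0,0.45],[0.001,0.024,0.02,0,0.45],[0,0,0.03,0,0.45],[0,0,0.02,0,0.45]],
])

```text
time: 12.15
tool_pos: [531.2, -311.0, 78.9]
orientation: [-0.001, 1.0, 0.021, -0.002]
contact_force: [-0.8, 0.9, -2.7]
grip_width: 0.578
gripper_force: 19.8
```

Request:
move_arm([
  [[0,0,0.005,0,0.45],[0,0,0.003,0,0.45],[0,0,0.0015,0,0.45],[0,0,0,0,0.45]],
])

```text
time: 12.65
tool_pos: [533.5, -311.3, 72.8]
orientation: [0.0, 1.0, 0.022, 0.001]
contact_force: [0.7, -0.2, -3.1]
grip_width: 0.581
gripper_force: 19.8
```

Request:
move_arm([
  [[0,0,0.001,0,0.45],[0,0,0.0007,0,0.45],[0,0,0,0,0.45]],
])

```text
time: 13.02
tool_pos: [533.5, -311.3, 71.4]
orientation: [0.0, 1.0, 0.022, 0.0]
contact_force: [-1.8, 2.0, 5.8]
grip_width: 0.577
gripper_force: 19.7
```

Request:
move_arm([
  [[0,0,0,0,0.7],[0,0,0,0,0.9],[0,0,-0.02,0,0.9],[0,0,-0.04,0,0.9],[0,0,-0.04,0,0.9],[-0.002,-0.0565,0,0,0.9],[-0.002,-0.0565,0,0,0.9],[-0.002,-0.0565,0,0,0.9],[-0.002,-0.0565,0,0,0.9],[-0.002,-0.0565,0,0,0.9],[-0.002,-0.0565,0,0,0.9],[-0.002,-0.0565,0,0,0.9]],
])

```text
time: 14.52
tool_pos: [502.0, 85.1, 170.4]
orientation: [0.0, 1.0, 0.021, 0.0]
contact_force: [1.7, 0.0, 0.7]
grip_width: 0.899
gripper_force: 0.0
```

Request:
move_arm([
  [[-0.001,-0.0085,0,0,0.9],[0,0,0,0,0.9]],
])

```text
time: 14.78
tool_pos: [500.7, 91.9, 170.2]
orientation: [0.0, 1.0, 0.022, -0.0]
contact_force: [-0.2, -0.6, 0.6]
grip_width: 0.904
gripper_force: 0.0
```

```bash
python3 -c "
from h import *
to((500.8,91.7,82))"
```

```text
t 14.78 tcp [500.7  91.9 170.2] phi 2.53 tilt 0.02 w 0.904 F 0.0
-> [500.8  91.7  82. ] tool shift mm [ 0.1  0.2 88.2]
```

Request:
move_arm([
  [[0,0,0.02,0,0.9],[0,0,0.04,0,0.9],[0,0,0.02,0,0.9],[0,0,0.01,0,0.9],[0,0,0,0,0.75],[0,0,0,0,0.6],[0,0,0,0,0.5],[0,0,0,0,0.5],[0,0,0,0,0.5]],
])

```text
time: 15.9
tool_pos: [501.5, 91.8, 81.2]
orientation: [0.0, 1.0, 0.021, 0.001]
contact_force: [-0.7, -0.5, 5.9]
grip_width: 0.639
gripper_force: 20.0
```

```bash
python3 -c "
from h import *
to((448.9,-306.8,82))"
```

```text
t 15.9 tcp [501.5  91.8  81.2] phi 2.46 tilt 0.1 w 0.639 F 20.0
-> [ 448.9 -306.8   82. ] tool shift mm [-69.6 395.9  -0.8]
```

Request:
move_arm([
  [[0,0,-0.02,0,0.5],[0,0,-0.03,0,0.5],[0,0,-0.02,0,0.5],[-0.004,0.023,0,0,0.5],[-0.0095,0.054,0,0,0.5],[-0.0095,0.054,0,0,0.5],[-0.0095,0.054,0,0,0.5],[-0.0095,0.054,0,0,0.5],[-0.0095,0.054,0,0,0.5],[-0.0095,0.054,0,0,0.5],[-0.0085,0.049,0,0,0.5],[0,0,0,0,0.5]],
])

```text
time: 17.4
tool_pos: [446.0, -311.4, 149.4]
orientation: [0.001, 1.0, 0.017, -0.001]
contact_force: [0.5, -0.2, -2.6]
grip_width: 0.636
gripper_force: 20.2
```

Request:
move_arm([
  [[0,0,0.03,0,0.5],[0,0,0.03,0,0.5],[0,0,0.012,0,0.5],[0,0,0.005,0,0.5],[0,0,0.002,0,0.5],[0,0,0.001,0,0.5],[0,0,0,0,0.5]],
])

```text
time: 18.27
tool_pos: [448.7, -307.0, 70.9]
orientation: [0.0, 1.0, 0.021, 0.0]
contact_force: [-1.2, -0.3, -2.3]
grip_width: 0.642
gripper_force: 20.2
```

Request:
move_arm([
  [[0,0,0.001,0,0.5],[0,0,0,0,0.5]],
])

```text
time: 18.52
tool_pos: [448.7, -307.1, 70.2]
orientation: [0.0, 1.0, 0.021, 0.0]
contact_force: [-1.4, 0.0, 4.3]
grip_width: 0.639
gripper_force: 20.0
```

Request:
move_arm([
  [[0,0,0,0,0.75],[0,0,0,0,0.95],[0,0,0,0,0.95],[0,0,-0.02,0,0.95],[0,0,-0.04,0,0.95],[0,0,-0.04,0,0.95],[0,0,0,0,0.95],[0,0,0,0,0.95]],
])

```text
time: 19.52
tool_pos: [447.8, -306.5, 168.7]
orientation: [-0.0, 1.0, 0.022, -0.0]
contact_force: [0.1, 0.6, -0.2]
grip_width: 0.949
gripper_force: 0.0
```

```bash
cat > meas.py <<'E'
from h import *
import sys,collections
def measure(T,tries=3):
    V=collections.defaultdict(list)
    for c in ("top","scene"):
        arm.camera(c); C=cam(arm.camera_params(c))
        for n,p0 in T.items():
            e=proj(np.array(p0[:3])+[0,0,M[n][0][:,2].max()/2],C)[0]
            for k in range(tries):
                ds=[d for d in arm.regions_of(c,n) if np.hypot(d['rect'][0]*640-e[0],d['rect'][1]*480-e[1])<14]
                if ds: V[n].append((ds[0]['mask'].astype(float),C,c)); break
                arm.camera(c)
    for n,vs in V.items():
        free='xyz' if n in('jar','fitting','spare','pad_round') else 'xyzw'
        b=fit(n,[v[:2] for v in vs],T[n],free if len(vs)>1 else free.replace('z',''))
        print(n,len(vs),np.round(b[0],2),round(b[1],3),[(v[2],np.round(fit(n,[v[:2]],b[0],'xy')[0][:2],1)) for v in vs])
E
python3 - <<'E'
from meas import *
cv2.imwrite('pics/scene2.png',arm.camera('scene')[100:400])
measure({'fitting':(570.6,-17.6,12,0),'pad_round':(500.8,92,12,0),'pad_square':(501.5,-1.6,12,.044),'pad_oblong':(509.5,-105,12,.044)})
to()
E
```

```text
fitting 2 [570.17 -17.43  10.44   0.  ] 0.108 [('top', array([571. , -17.4])), ('scene', array([570.1, -17. ]))]
pad_round 2 [499.1   92.54  11.15   0.  ] 0.05 [('top', array([499.2,  92.1])), ('scene', array([498.9,  93.3]))]
pad_square 2 [ 5.0334e+02 -1.6900e+00  1.1730e+01  5.0000e-02] 0.069 [('top', array([503.9,  -2.4])), ('scene', array([ 5.033e+02, -5.000e-01]))]
pad_oblong 2 [ 5.1148e+02 -1.0565e+02  1.0500e+01  4.0000e-02] 0.077 [('top', array([ 512.6, -105.9])), ('scene', array([ 510.5, -104.6]))]
t 20.07 tcp [ 448.3 -306.7  169.2] phi 2.47 tilt 0.01 w 0.947 F 0.0
```

View pics/scene2.png

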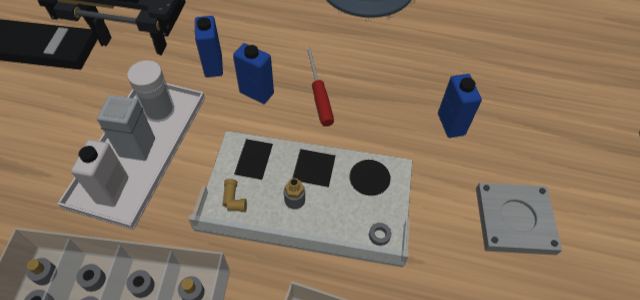

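Crop: all three containers stand upright in the tray, the fitting is untouched at (294,195), and the pads are clear. Now the fitting.

Request:
move_arm([
  [[0.0224,-0.0473,0,0,0.7],[0.0224,-0.0473,0,0,0.7],[0.0224,-0.0473,0,0,0.7],[0.0224,-0.0473,0,0,0.7],[0.0224,-0.0473,0,0,0.7],[0.0224,-0.0473,0,0,0.7],[0,0,0,0,0.7],[0,0,0,0,0.7]],
])

```text
time: 21.08
tool_pos: [570.1, -18.2, 169.1]
orientation: [0.0, 1.0, 0.021, -0.0]
contact_force: [0.4, -1.1, -0.2]
grip_width: 0.703
gripper_force: 0.0
```

Run:
```python
from h import *
to((570.4,-17.4,24))
C=cam(arm.camera_params('wrist')); im=arm.camera('wrist'); cv2.imwrite('pics/w1.png',im)
for n in('fitting','pad_square','pad_round','pad_oblong'):
    for d in arm.regions_of('wrist',n)[:2]:
        r=d['rect']; print(n,round(d['confidence'],2),[round(v*k) for v,k in zip(r,(640,480,640,480))])
        if n!='fitting': print(np.round(ray([r[0]*640,r[1]*480],C,15),1))
        else: print(np.round(fit(n,[(d['mask'].astype(float),C)],(570.4,-17.4,12,0),'xy'),1) if 0 else np.round(fit(n,[(d['mask'].astype(float),C)],(570.4,-17.4,12,0),'xy')[0],1))
print('expected px of fitting top',proj([570.4,-17.4,72],C))
```

```text
t 21.07 tcp [570.1 -18.2 169.1] phi 2.45 tilt 0.06 w 0.703 F 0.0
-> [570.4 -17.4  24. ] tool shift mm [  0.4  -0.9 145.1]
fitting 0.9 [314, 232, 36, 43]
[571.5 -17.6  12.    0. ]
pad_square 0.91 [297, 284, 62, 53]
[509.9  -2.1  15. ]
pad_square 0.74 [162, 192, 43, 40]
[598.1 127.5  15. ]
pad_round 0.91 [202, 288, 69, 57]
[502.1  93.9  15. ]
pad_oblong 0.73 [399, 279, 51, 56]
[ 519.3 -105.3   15. ]
expected px of fitting top [[313.99417704 243.30433438]]
```

View pics/w1.png

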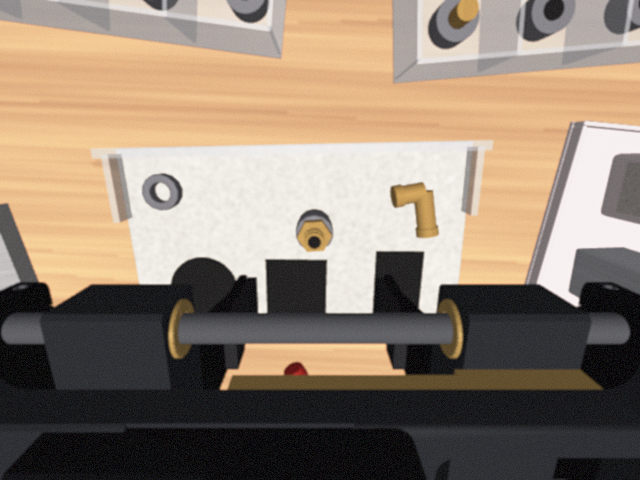

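Wrist view: the fitting at (314,232), nipple up, sits midway between the fingertips at columns 240 and 400. The elbow at (418,208) and ring at (162,191) are well clear.

Request:
move_arm([
  [[0.001,-0.0005,0.03,0,0.7],[0,0,0.04,0,0.7],[0,0,0.04,0,0.7],[0,0,0.02,0,0.7],[0,0,0.01,0,0.7],[0,0,0.004,0,0.7],[0,0,0,0,0.5],[0,0,0,0,0.35],[0,0,0,0,0.25],[0,0,0,0,0.25],[0,0,0,0,0.25]],
])

```text
time: 22.7
tool_pos: [571.7, -17.0, 25.9]
orientation: [0.0, 1.0, 0.022, 0.0]
contact_force: [-0.8, -0.3, 3.2]
grip_width: 0.383
gripper_force: 20.0
```

Run:
```python
from meas import *
to((513.4,332.4,24))
measure({'jig':(513.5,332.3,0,.17)})
```

```text
t 22.7 tcp [571.7 -17.   25.9] phi 2.46 tilt 0.05 w 0.383 F 20.0
-> [513.4 332.4  24. ] tool shift mm [ -43.3 -351.6    1.8]
jig 2 [ 5.1370e+02  3.3336e+02 -2.4000e-01  1.9000e-01] 0.029 [('top', array([513.2, 332.8])), ('scene', array([513.7, 333.6]))]
```

Request:
move_arm([
  [[0,0,-0.02,0,0.25],[0,0,-0.03,0,0.25],[0,0,-0.03,0,0.25],[-0.003,-0.024,0,0,0.25],[-0.006,-0.05,0,0,0.25],[-0.0065,-0.052,0,0,0.25],[-0.0065,-0.052,0,0,0.25],[-0.0065,-0.052,0,0,0.25],[-0.006,-0.05,0,0,0.25],[-0.006,-0.05,0,0,0.25],[-0.0025,-0.022,0,0,0.25],[0,0,0,0,0.25]],
])

```text
time: 24.4
tool_pos: [512.3, 334.0, 104.7]
orientation: [0.0, 1.0, 0.023, -0.001]
contact_force: [0.6, -0.1, -1.5]
grip_width: 0.386
gripper_force: 20.0
```

Request:
move_arm([
  [[0,0,0.025,0,0.25],[0,0,0.02,0,0.25],[0,0,0,0,0.25],[0,0,0,0,0.25]],
])

```text
time: 24.9
tool_pos: [513.9, 332.4, 60.7]
orientation: [-0.0, 1.0, 0.021, 0.0]
contact_force: [-0.3, 1.2, -0.9]
grip_width: 0.384
gripper_force: 20.0
```

Run:
```python
from h import *
to((513.5,333,25))
cv2.imwrite('pics/s3.png',cv2.resize(arm.camera('scene')[220:380,420:620],None,fx=3,fy=3,interpolation=cv2.INTER_CUBIC))
```

```text
t 24.9 tcp [513.9 332.4  60.7] phi 2.41 tilt 0.04 w 0.384 F 20.0
-> [513.5 333.   25. ] tool shift mm [-0.4 -0.6 35.7]
```

View pics/s3.png

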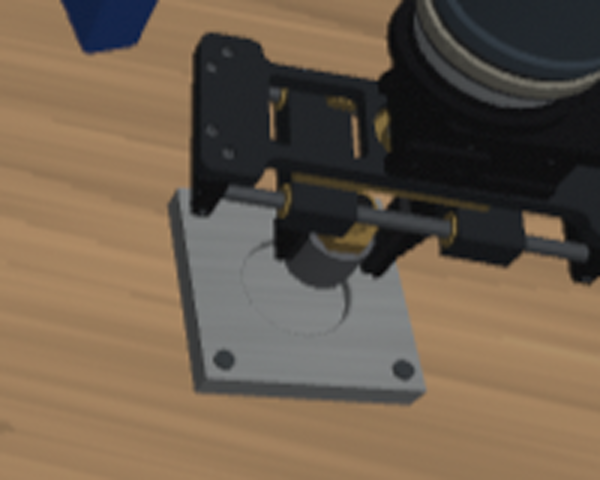

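The fitting hangs upright over the pocket (pocket at crop (297,285)), fingers clear of the plate. Lowering.

Request:
move_arm([
  [[0,0,0.02,0,0.25],[0,0,0.01,0,0.25],[0,0,0.0025,0,0.25],[0,0,0.001,0,0.25],[0,0,0,0,0.25],[0,0,0,0,0.25]],
])

```text
time: 25.7
tool_pos: [513.5, 333.1, 27.2]
orientation: [-0.0, 1.0, 0.022, 0.0]
contact_force: [0.9, 0.9, -1.1]
grip_width: 0.386
gripper_force: 20.0
```

Request:
move_arm([
  [[0,0,0.001,0,0.25],[0,0,0.0007,0,0.25],[0,0,0,0,0.25],[0,0,0,0,0.25]],
])

```text
time: 26.2
tool_pos: [513.4, 333.0, 25.9]
orientation: [-0.0, 1.0, 0.022, 0.0]
contact_force: [-0.9, -0.4, 4.9]
grip_width: 0.377
gripper_force: 20.0
```

Contact. Release and rise straight up.

Request:
move_arm([
  [[0,0,0,0,0.5],[0,0,0,0,0.7],[0,0,0,0,0.7],[0,0,-0.02,0,0.7],[0,0,-0.04,0,0.7],[0,0,-0.04,0,0.7],[0,0,-0.045,0,0.85],[-0.01,0.05,0,0,0.85],[-0.01,0.05,0,0,0.85],[0,0,0,0,0.85]],
])

```text
time: 27.45
tool_pos: [498.0, 227.5, 171.5]
orientation: [0.001, 1.0, 0.018, 0.001]
contact_force: [-0.1, 0.3, -0.2]
grip_width: 0.849
gripper_force: 0.0
```

Run:
```python
from meas import *
im=arm.camera('scene'); cv2.imwrite('pics/s4.png',im[100:400])
measure({'fitting':(513.5,333,12,0),'jig':(513.5,332.3,0,.17),'jar':(448.7,-307,4,0),'tin':(533.5,-311,4,.04),'flask':(619.8,-314.5,4,.04),'pad_square':(503,-2,12,.044)})
to()
```

```text
jar 2 [ 448.44 -307.76    3.12    0.  ] 0.062 [('top', array([ 448.5, -307.6])), ('scene', array([ 446.4, -309.1]))]
tin 2 [ 5.3435e+02 -3.1220e+02  1.0000e+00  7.0000e-02] 0.07 [('top', array([ 535.8, -312.7])), ('scene', array([ 531.4, -313.2]))]
flask 2 [ 6.2141e+02 -3.1596e+02 -5.0000e-01  3.0000e-02] 0.117 [('top', array([ 622. , -315.1])), ('scene', array([ 619.7, -317.7]))]
pad_square 2 [ 5.037e+02 -1.570e+00  1.084e+01  5.000e-02] 0.04 [('top', array([504. ,  -2.5])), ('scene', array([503.7,  -1. ]))]
fitting 1 [511.18 334.35  12.     0.  ] 0.15 [('scene', array([513.2, 333.6]))]
jig 1 [5.1389e+02 3.3343e+02 0.0000e+00 1.8000e-01] 0.174 [('scene', array([513.6, 333.6]))]
t 28.7 tcp [497.6 232.1 170.2] phi 2.47 tilt 0.01 w 0.857 F 0.0
```

View pics/s4.png

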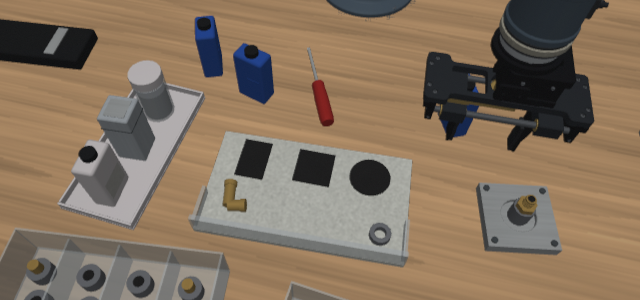

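Crop: the fitting stands brass end up in the pocket at (523,208), the containers stand in the tray, and the ring is in place. Now returning the jar first.

Request:
move_arm([
  [[-0.0072,0.0536,0,0,0.9],[-0.0072,0.0536,0,0,0.9],[-0.0072,0.0536,0,0,0.9],[-0.0072,0.0536,0,0,0.9],[-0.0072,0.0536,0,0,0.9],[-0.0072,0.0536,0,0,0.9],[-0.0072,0.0536,0,0,0.9],[-0.0072,0.0536,0,0,0.9],[-0.0072,0.0536,0,0,0.9],[-0.0072,0.0536,0,0,0.9],[0,0,0,0,0.9],[0,0,0,0,0.9]],
])

```text
time: 30.2
tool_pos: [448.8, -305.7, 169.9]
orientation: [-0.0, 1.0, 0.022, -0.0]
contact_force: [0.1, -0.6, 0.1]
grip_width: 0.895
gripper_force: 0.0
```

Request:
move_arm([
  [[0,0.001,0.03,0,0.9],[0,0,0.04,0,0.9],[0,0,0.02,0,0.9],[0,0,0.009,0,0.9],[0,0,0,0,0.75],[0,0,0,0,0.6],[0,0,0,0,0.5],[0,0,0,0,0.5],[0,0,0,0,0.5]],
])

```text
time: 31.32
tool_pos: [449.4, -307.6, 72.0]
orientation: [0.0, 1.0, 0.022, 0.001]
contact_force: [-0.1, 1.1, 4.9]
grip_width: 0.642
gripper_force: 20.0
```

```bash
python3 -c "
from h import *
to((499.5,93,82))"
```

```text
t 31.32 tcp [ 449.4 -307.6   72. ] phi 2.47 tilt 0.09 w 0.642 F 20.0
-> [499.5  93.   82. ] tool shift mm [  67.3 -398.   -10.1]
```

Request:
move_arm([
  [[0,0,-0.02,0,0.5],[0,0,-0.03,0,0.5],[0,0,-0.03,0,0.5],[0.004,-0.024,0,0,0.5],[0.009,-0.054,0,0,0.5],[0.009,-0.054,0,0,0.5],[0.009,-0.054,0,0,0.5],[0.009,-0.054,0,0,0.5],[0.009,-0.054,0,0,0.5],[0.009,-0.054,0,0,0.5],[0.0093,-0.05,0,0,0.5],[0,0,0,0,0.5]],
])

```text
time: 32.83
tool_pos: [498.4, 98.1, 150.8]
orientation: [-0.001, 1.0, 0.026, -0.0]
contact_force: [-0.4, -0.4, -3.4]
grip_width: 0.639
gripper_force: 20.0
```

Request:
move_arm([
  [[0,0,0.03,0,0.5],[0,0,0.025,0,0.5],[0,0,0.01,0,0.5],[0,0,0.003,0,0.5],[0,0,0,0,0.5],[0,0,0,0,0.5]],
])

```text
time: 33.58
tool_pos: [499.6, 93.1, 83.8]
orientation: [-0.0, 1.0, 0.021, 0.001]
contact_force: [0.3, -1.2, -2.7]
grip_width: 0.641
gripper_force: 20.0
```

Request:
move_arm([
  [[0,0,0.001,0,0.5],[0,0,0.0007,0,0.5],[0,0,0,0,0.5]],
])

```text
time: 33.95
tool_pos: [499.8, 93.3, 83.0]
orientation: [0.0, 1.0, 0.022, 0.001]
contact_force: [-2.1, -0.6, 7.9]
grip_width: 0.639
gripper_force: 20.0
```

Request:
move_arm([
  [[0,0,0,0,0.75],[0,0,0,0,0.9],[0,0,-0.01,0,0.9],[0,0,-0.04,0,0.9],[0,0,-0.04,0,0.85],[0.0024,0.0579,0,0,0.85],[0.0024,0.0579,0,0,0.85],[0.0024,0.0579,0,0,0.85],[0.0024,0.0579,0,0,0.85],[0.0024,0.0579,0,0,0.85],[0.0024,0.0579,0,0,0.85],[0.0024,0.0579,0,0,0.85]],
])

```text
time: 35.45
tool_pos: [533.3, -313.0, 172.2]
orientation: [0.0, 1.0, 0.022, 0.001]
contact_force: [0.7, 0.7, 1.0]
grip_width: 0.851
gripper_force: 0.0
```

Request:
move_arm([
  [[0,0,0,0,0.85],[0,0,0,0,0.85]],
])

```text
time: 35.7
tool_pos: [533.1, -310.5, 171.5]
orientation: [-0.0, 1.0, 0.022, 0.0]
contact_force: [0.6, 0.7, -0.7]
grip_width: 0.848
gripper_force: 0.0
```

Request:
move_arm([
  [[0.001,0.0005,0.03,0,0.85],[0,0,0.04,0,0.85],[0,0,0.02,0,0.85],[0,0,0.01,0,0.85],[0,0,0,0,0.7],[0,0,0,0,0.5],[0,0,0,0,0.45],[0,0,0,0,0.45],[0,0,0,0,0.45]],
])

```text
time: 36.83
tool_pos: [534.8, -311.7, 72.5]
orientation: [0.0, 1.0, 0.022, 0.001]
contact_force: [0.6, 0.5, 5.5]
grip_width: 0.574
gripper_force: 19.8
```

```bash
python3 -c "
from h import *
to((503.7,-2.3,82))"
```

```text
t 36.83 tcp [ 534.8 -311.7   72.5] phi 2.48 tilt 0.1 w 0.574 F 19.8
-> [503.7  -2.3  82. ] tool shift mm [ -17.7 -310.4   -9.7]
```

Request:
move_arm([
  [[0,0,-0.02,0,0.45],[0,0,-0.03,0,0.45],[0,0,-0.03,0,0.45],[-0.001,-0.02,0,0,0.45],[-0.003,-0.05,0,0,0.45],[-0.003,-0.054,0,0,0.45],[-0.003,-0.054,0,0,0.45],[-0.003,-0.054,0,0,0.45],[-0.003,-0.05,0,0,0.45],[-0.0017,-0.0284,0,0,0.45],[0,0,0,0,0.45],[0,0,0,0,0.45]],
])

```text
time: 38.33
tool_pos: [501.8, -2.5, 150.2]
orientation: [0.0, 1.0, 0.022, -0.001]
contact_force: [0.7, -0.6, -3.2]
grip_width: 0.572
gripper_force: 19.8
```

Request:
move_arm([
  [[0,0,0.03,0,0.45],[0,0,0.025,0,0.45],[0,0,0.01,0,0.45],[0,0,0.0035,0,0.45],[0,0,0,0,0.45],[0,0,0,0,0.45]],
])

```text
time: 39.08
tool_pos: [503.8, -2.5, 83.5]
orientation: [0.0, 1.0, 0.021, 0.001]
contact_force: [0.1, -0.1, -2.1]
grip_width: 0.577
gripper_force: 19.9
```

Request:
move_arm([
  [[0,0,0.001,0,0.45],[0,0,0.0005,0,0.45],[0,0,0,0,0.45]],
])

```text
time: 39.45
tool_pos: [503.8, -2.3, 83.1]
orientation: [0.0, 1.0, 0.021, 0.001]
contact_force: [-3.1, -0.8, 9.4]
grip_width: 0.572
gripper_force: 19.9
```

Request:
move_arm([
  [[0,0,0,0,0.7],[0,0,0,0,0.78],[0,0,-0.01,0,0.78],[0,0,-0.04,0,0.78],[0,0,-0.04,0,0.78],[0.0146,0.0453,0,0,0.78],[0.0146,0.0453,0,0,0.78],[0.0146,0.0453,0,0,0.78],[0.0146,0.0453,0,0,0.78],[0.0146,0.0453,0,0,0.78],[0.0146,0.0453,0,0,0.78],[0.0146,0.0453,0,0,0.78]],
])

```text
time: 40.95
tool_pos: [619.4, -316.1, 172.1]
orientation: [-0.0, 1.0, 0.022, 0.0]
contact_force: [-0.1, 0.1, 0.8]
grip_width: 0.776
gripper_force: 0.0
```

Request:
move_arm([
  [[0,0,0,0,0.78],[0,0,0,0,0.78]],
])

```text
time: 41.2
tool_pos: [618.8, -313.9, 171.5]
orientation: [-0.001, 1.0, 0.022, -0.0]
contact_force: [0.4, 0.9, -0.3]
grip_width: 0.781
gripper_force: 0.0
```

Request:
move_arm([
  [[0.001,0.0005,0.03,0,0.78],[0,0,0.04,0,0.78],[0,0,0.02,0,0.78],[0,0,0.009,0,0.78],[0,0,0,0,0.55],[0,0,0,0,0.3],[0,0,0,0,0.3],[0,0,0,0,0.3],[0,0,0,0,0.3]],
])

```text
time: 42.32
tool_pos: [620.2, -315.2, 73.2]
orientation: [0.0, 1.0, 0.022, 0.0]
contact_force: [0.2, 0.6, 2.5]
grip_width: 0.414
gripper_force: 19.9
```

```bash
python3 -c "
from h import *
to((510.5,-105.2,82))"
```

```text
t 42.33 tcp [ 620.2 -315.2   73.2] phi 2.46 tilt 0.06 w 0.414 F 19.9
-> [ 510.5 -105.2   82. ] tool shift mm [-100.6 -214.5   -9. ]
```

Request:
move_arm([
  [[0,0,-0.02,0,0.3],[0,0,-0.03,0,0.3],[0,0,-0.03,0,0.3],[-0.0096,-0.0205,0,0,0.3],[-0.018,-0.0385,0,0,0.3],[-0.018,-0.0385,0,0,0.3],[-0.018,-0.0385,0,0,0.3],[-0.018,-0.0385,0,0,0.3],[-0.0185,-0.04,0,0,0.3],[0,0,0,0,0.3],[0,0,0,0,0.3]],
])

```text
time: 43.7
tool_pos: [511.2, -105.7, 153.4]
orientation: [0.0, 1.0, 0.021, 0.001]
contact_force: [0.8, 0.7, -2.1]
grip_width: 0.412
gripper_force: 19.9
```

Request:
move_arm([
  [[0,0,0.03,0,0.3],[0,0,0.025,0,0.3],[0,0,0.01,0,0.3],[0,0,0.003,0,0.3],[0,0,0,0,0.3],[0,0,0,0,0.3]],
])

```text
time: 44.45
tool_pos: [511.4, -105.3, 85.3]
orientation: [0.0, 1.0, 0.021, 0.001]
contact_force: [0.8, 0.8, -1.9]
grip_width: 0.41
gripper_force: 19.9
```

Request:
move_arm([
  [[0,0,0.001,0,0.3],[0,0,0.0007,0,0.3],[0,0,0,0,0.3]],
])

```text
time: 44.82
tool_pos: [511.3, -105.1, 84.0]
orientation: [0.0, 1.0, 0.022, 0.001]
contact_force: [-2.1, 1.0, 6.2]
grip_width: 0.413
gripper_force: 20.1
```

Contact. Release, rise and clear away to the right, then check.

Request:
move_arm([
  [[0,0,0,0,0.6],[0,0,0,0,0.75],[0,0,-0.01,0,0.75],[0,0,-0.04,0,0.75],[0,0,-0.04,0,0.75],[0,0,-0.04,0,0.75],[0,0.05,0,0,0.75],[0,0.05,0,0,0.75],[0,0.05,0,0,0.75],[0,0.05,0,0,0.75],[0,0,0,0,0.75],[0,0,0,0,0.75]],
])

```text
time: 46.32
tool_pos: [519.3, -304.1, 212.9]
orientation: [-0.0, 1.0, 0.022, 0.0]
contact_force: [1.3, -0.2, -0.1]
grip_width: 0.752
gripper_force: 0.0
```

Run:
```python
from meas import *
im=arm.camera('scene'); cv2.imwrite('pics/s5.png',cv2.resize(im[180:370,180:570],None,fx=2,fy=2,interpolation=cv2.INTER_CUBIC))
measure({'jar':(499.8,93,15,0),'tin':(503.8,-2.3,15,.04),'flask':(511.3,-105,15,.04),'fitting':(513.5,333,12,0),'spare':(597.7,125,12,0),'jig':(513.5,333,0,.18)})
to()
```

```text
jar 2 [498.51  93.54  14.08   0.  ] 0.043 [('top', array([498.5,  93.1])), ('scene', array([497.5,  93.7]))]
tin 2 [ 5.0195e+02 -2.8200e+00  1.2480e+01  3.0000e-02] 0.061 [('top', array([502.8,  -3.6])), ('scene', array([500.8,  -2.5]))]
flask 2 [ 5.1225e+02 -1.0565e+02  1.0150e+01  8.0000e-02] 0.146 [('top', array([ 513.3, -105. ])), ('scene', array([ 508.3, -105.8]))]
fitting 2 [511.85 333.63   9.89   0.  ] 0.119 [('top', array([511.4, 332.4])), ('scene', array([511.5, 334.7]))]
spare 2 [598.43 124.92  11.99   0.  ] 0.3 [('top', array([598. , 124.4])), ('scene', array([598.4, 125.3]))]
jig 2 [5.1375e+02 3.3287e+02 8.0000e-02 1.9000e-01] 0.152 [('top', array([513.6, 332.7])), ('scene', array([514. , 333.4]))]
t 47.08 tcp [ 519.2 -305.   212.7] phi 2.46 tilt 0.0 w 0.75 F 0.0
```

View pics/s5.png

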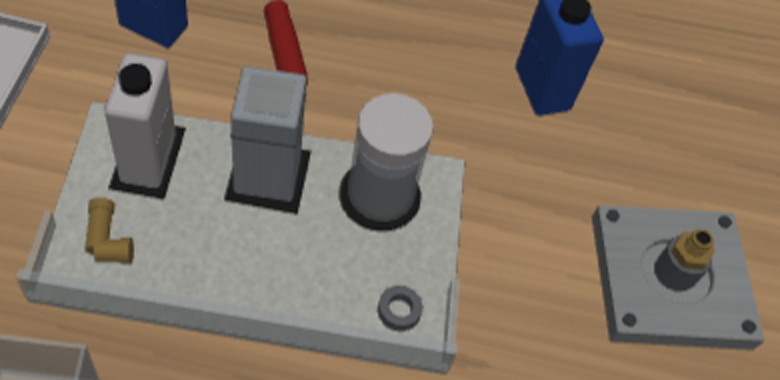

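Crop: all three containers stand centred on their own pads (flask (145,125), tin (268,140), jar (390,160)). The fitting stands in the pocket at (685,260) and the ring is unmoved at (400,307). Handing in.

```bash
python3 -c "
from rig import arm
print(arm.close_job())"
```

```text
the job is handed in; nothing more can be done
None
```

The job is handed in at about 47 s of the 147 s allowed: in the last pictures the fitting stands brass end up in the jig pocket, all three containers are within about 5 mm of their pad centres, and the spare ring is within about 1 mm of where it lay; the judge gave no verdict.

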